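# Seat the notched blade in the strip cutter

### The job

Two blades lie on the jeweller's bench: take the one with the notch, lay it flat in the strip cutter's bed with the notch towards the locating pin, and slide it on, gently, until you feel the pin pressing firmly in the bottom of the notch. Let go with the blade fully home, then swing the keeper bar all the way across the blade to its stop. Never force the blade, and leave everything else on the bench where it is.

Things in the scene. Friction and masses are not known exactly. Their poses are not given: they have to be found in the camera images.
- blade: The notched blade: steel plate 120 long (x) x 36 wide (y) x 5 mm thick with a raised dark finger rib, and an open notch in the middle of its +x end, 10.5 mm wide, 14 deep, mouth flared to 18.5 mm over the last 6 mm. Origin: centre of the underside, z up. At the start the notched end points away from the robot, within 0.5 rad. 0.12 to 0.22 kg.
- blade_rib (a point): Top centre of the notched blade's finger rib, 5 mm from the blade's centre towards the notch and 23 mm above its underside. The rubber-covered rib, which does not slip in the grip, is 40 long (along the blade), 14 wide and 18 mm high above the plate; grip it across its width.
- blade_seat (a point): Point on the notched blade's underside where the pin's axis comes to lie when the notch is fully home on the pin: on the centre line, 50 mm from the blade's centre towards the notch.
- plain_blade: The wrong blade, to be left alone: same plate and rib but with a plain square end, no notch. Origin as for the notched blade.
- holder: The strip cutter's blade bed, fixed: a grey slab 126 wide (y), 18 mm high, from x = -115 to +95 mm. Origin on the bench under the bed's centre line; x along the bed, away from the robot within 0.3 rad. The bed is the floor, 18 mm up, of a channel 41 mm wide between two rails 6 mm high, 10 wide, from x = -80 to +90. The blade lies in it along x, notch towards +x.
- bed_pin_mid (a point): Middle of the pin's slot, on the bed's floor and centre line, 54 mm (+x) from the bed's origin. The locating pin, rigid, round, steel, diameter 8, 13 mm high, stands clamped up to 12 mm before or beyond this point along x: not measured, to be seen or felt. Home = the flat blade pushes it with over 3 N for a moment (5 to 10 is right; come up to it slowly); over 20 N on the pin or 50 N on the bed does damage.
- keeper (a joint): The keeper, a flat steel bar on an upright pivot, in rad: 0 = open, pointing to -x of the bed (to the robot); 1.57 = closed at its stop, across the bed over the blade (-y of the bed). Turns counter-clockwise from above, stays where left, resists with about 1 N at the post. Starts at 0 to 0.35. Bar 12 mm wide, underside 25 mm above the bench, 2 mm above a flat blade.
- keeper_post (a point): Top centre of the keeper's finger post: upright, round, diameter 12 mm, foot 30 and top 63 mm above the bench, 66 mm from the pivot.
- keeper_pivot (a point): The keeper's pivot axis, 36 mm back (-x) and 48 mm to the left (+y) of the bed's origin, 25 mm above the bench.
- pliers: Jeweller's pliers, about 135 mm long, 12 mm high, lying. Origin: centre of its underside near its middle. Not part of the job.
- ruler: Flat red plastic ruler 150 x 40 x 4 mm. Origin: centre of its underside. Not part of the job.
- tin: Round purple tin, diameter 76, height 78 mm, standing. Origin: centre of its underside. Not part of the job.
- bowl: Amber glass bowl, rim diameter 100, height 45 mm. Origin: centre of its underside. Not part of the job.
- jar: Small green glass jar, diameter 44, height 70 mm. Origin: centre of its underside. Not part of the job.
- spool: Black thread spool, diameter 34, height 32 mm, standing. Origin: centre of its underside. Not part of the job.
- bangle: Copper bangle ring, outer diameter 68, height 8 mm, lying flat. Origin: centre of its underside. Not part of the job.
Mind the look-alikes: they are no part of the job. Leave any pink or yellow look-alike of the blade alone.

How it is judged:
On the way:
1. the blade, lying flat in the bed, is pushed home on the pin (more than 3 N) while the keeper is still open (under 1.0 rad) (z of blade in the frame of holder between 0.016 and 0.02 m and angle between blade's own z axis and vertical below 0.04 rad and angle between the x axis of blade and the x axis of holder, either way round below 0.08 rad and contact force between blade and pin_c0 above 3 N and horizontal distance between blade_seat and pin_c0 below 0.0022 m and value of joint keeper below 1 rad), for 0.1 s.
At the end, for the whole second after the job is handed in: The notched blade lies flat on the bed (within 2 mm of its floor, tilt under 0.04 rad, in line with the bed within 0.08 rad) with the pin in the bottom of the notch (seat point within 2.2 mm of the pin's axis), released and at rest, and the keeper is across it (above 1.45 rad) (z of blade in the frame of holder between 0.016 and 0.02 m and angle between blade's own z axis and vertical below 0.04 rad and angle between the x axis of blade and the x axis of holder, either way round below 0.08 rad and horizontal distance between blade_seat and pin_c0 below 0.0022 m and value of joint keeper above 1.45 rad and linear speed of blade below 0.01 m/s and velocity of joint keeper below 0.05 rad/s); the robot touches nothing.
It fails at once if the blade is forced against the pin (over 20 N) (contact force between blade and pin_c0 above 20 N).
It fails at once if the blade is forced against the bed (over 50 N) (contact force between blade and holder above 50 N).
It fails at once if another thing on the bench is moved (more than 20 mm) (distance of any of plain_blade, pliers, ruler, tin, bowl, jar, spool, bangle from where it was at the start of the episode above 0.02 m).
It also fails if it takes over 64 s, if anything falls off the work surface, if the arm or the gripper's body presses on something with over 40 N, if the wrist force passes 120 N, or if a joint passes its speed limit or range.

### The arm

A 6-joint arm with a two-finger parallel gripper is mounted at the origin on the work surface. World frame = base frame: x ahead of the robot, y to its left, z up, the work surface at z = 0. Lengths are in m, angles in rad, forces in N, time in s.
With the tool pointing down it reaches from about 0.3 to 0.875 m from the base axis. Payload 6.4 kg.
Tool frame: the origin (TCP) lies at the very end of the fingers, on their centre line; the grasp point (between the pads) lies 19 mm behind it; y points along the fingers, z is the direction in which the jaws open and shut, and the axes are right-handed (so a half turn about y gives the same grasp; the last joint's range is limited). The gripper opens to 88 mm and grips with 3 to 60 N. Pads are 18 mm wide; open, the fingers measure 123 mm over their backs; the gripper's body (75 mm by 187 mm) begins 45 mm behind the grasp point.
Start: joints at [1.035, 0.181, 1.607, -0, 1.354, -0.206], TCP at [0.186, 0.544, 0.239] pointing down, gripper open.
Joint ranges: [-2.99, 2.99], [-0.89, 2.07], [0.3, 2.58], [-1.14, 4.28], [0, 2.63], [-3.12, 3.12]. Speed limits (rad/s): [2.57, 2.57, 3.01, 3.14, 3.14, 3.14].

### API

Orientations are given as a rotation vector (axis times angle).
In Python, from cell import ctrl gives the robot as it stands. Calls block until the motion is done:
- ctrl.goto(position, orientation): joint-space move of the TCP to a pose.
- ctrl.movel(position, rate=0.15, attitude=None, threshold=None): straight line of the TCP; attitude=None keeps the orientation; rate is the mean speed in m/s. With threshold (N) it stops when the force on the tool has changed by that much, and returns True; else False.
- ctrl.movej(angles): joint-space move.
- ctrl.move_gripper(opening): finger opening in m; the grip force is fixed at half the most; returns when the fingers have stopped.
- ctrl.sleep(seconds).
- ctrl.ik(position, orientation): joint angles nearest the present ones, or None.
- ctrl.camera(name): name is "scene" or "top" or "wrist"; returns a dict with "pixels" (480x640x3 uint8, red, green, blue), "depth" (480x640 float32, m along the optical axis (not along the pixel's ray), 0 where there is no reading), "fx", "fy", "cx", "cy" (pixels), "dist" ([k1, k2, p1, p2, k3] as OpenCV has them; the pictures are not rectified), "R" (3x3) and "t" (3): a world point X has camera coordinates R X + t. Camera axes: x right, y down, z forward; pixel columns grow to the right and rows downward; lengths in m; the calibration is good to about 2 mm. A picture is of the moment at which its call begins.
A pose or a line that the arm cannot do raises ctrl.IKError and nothing moves.
- ctrl.sign_off(): hands the job in, once; it reports no verdict.
Trained networks look in a picture, given as the dict that the camera call returned (one of the last four; its "shot" number tells which), for a name from the list of things; names that differ only in an ending like _2 or _b are one class to them, and where a whole thing is asked for, a point or a joint stands for the part that bears it (a point fixed in the world has none). Each returns a list of dicts, best first, with "conf" (0 to 1); they miss things now and then, are a little off and sometimes report something else, mostly with a low value. They report only what shows in the picture. A call takes as long as a camera call. They do not tell look-alikes from the thing itself.
- ctrl.look_for(label, picture): "pixel" ([column, row] in pixels, amid what is visible of it).
- ctrl.spot_point(label, picture): "pixel" ([column, row] in pixels: a listed point, or the origin of a listed thing).
Readings, each from a call of its own:
- ctrl.current_clock(): time.
- ctrl.current_joint_positions(): joint angles.
- ctrl.current_qd(): joint speeds.
- ctrl.current_joint_torque(): joint torques, N m.
- ctrl.current_tool_pos(): TCP position.
- ctrl.current_orientation(): TCP orientation.
- ctrl.current_contact_force(): force on the tool from outside, world axes, zero at the start.
- ctrl.current_torque(): the same for the moment, N m.
- ctrl.current_finger_gap(): finger opening in m.
Only numpy, scipy, OpenCV 4.12 (cv2) and the standard library are available. Lean on these libraries where they do the work, as an engineer would, in place of code of your own. Each camera call takes 0.05 s, during which the arm holds its last target.

## Working session

There is one attempt and no reset: what is moved stays moved. The work goes in short steps, each a Python script; the robot and the scene stay as the last script left them, time stands still between calls to the robot, and variables do not carry over. Pictures are saved under pics/ and viewed, and the job is handed in when it is done.

```bash
ls; mkdir -p pics; cat > h.py <<'E'
import numpy as np, cv2
from cell import ctrl
def save(p,n): cv2.imwrite('pics/'+n+'.png',p['pixels'][:,:,::-1])
def K(p): return np.array([[p['fx'],0,p['cx']],[0,p['fy'],p['cy']],[0,0,1.]])
def ray(p,px):
    u=cv2.undistortPoints(np.array([[px]],float),K(p),np.array(p['dist'],float))[0,0]
    R=np.array(p['R']);t=np.array(p['t']); return -R.T@t, R.T@np.array([u[0],u[1],1])
def atz(p,px,z):
    o,d=ray(p,px); return o+d*(z-o[2])/d[2]
def atdepth(p,px):
    o,d=ray(p,px); z=p['depth'][int(round(px[1])),int(round(px[0]))]; return o+d*z
def proj(p,X):
    r,_=cv2.Rodrigues(np.array(p['R'],float))
    return cv2.projectPoints(np.array([X],float),r,np.array(p['t'],float),K(p),np.array(p['dist'],float))[0].reshape(-1,2)
E
python3 - <<'E'
from h import *
np.set_printoptions(precision=3,suppress=True)
for c in ['scene','top']:
    p=ctrl.camera(c); save(p,c+'0')
    for l in ['blade','plain_blade','holder','keeper']:
        print(c,l,[(np.round(d['pixel']),round(d['conf'],2)) for d in ctrl.look_for(l,p)])
    for l in ['blade','blade_rib','blade_seat','holder','bed_pin_mid','keeper_post','keeper_pivot']:
        print(c,'pt',l,[(np.round(d['pixel'],1),round(d['conf'],2)) for d in ctrl.spot_point(l,p)])
print(ctrl.current_clock(),ctrl.current_orientation())
E
```

```text
pics
scene blade [(array([186., 185.]), 0.83), (array([261., 282.]), 0.76), (array([316., 255.]), 0.72)]
scene plain_blade [(array([189., 252.]), 0.74)]
scene holder [(array([393., 273.]), 0.62)]
scene keeper [(array([410., 243.]), 0.79)]
scene pt blade [(array([187.9, 184.5]), 0.93), (array([244.8, 218.3]), 0.82), (array([313.6, 254.7]), 0.63), (array([182.9, 351. ]), 0.25)]
scene pt blade_rib [(array([260.9, 278.4]), 0.9), (array([186.9, 176.7]), 0.83), (array([314.6, 253.3]), 0.73), (array([241. , 211.4]), 0.72), (array([395.7, 293.2]), 0.23)]
scene pt blade_seat [(array([189. , 168.7]), 0.9), (array([331.4, 253.2]), 0.81), (array([136.7, 278.2]), 0.69), (array([253.3, 305.9]), 0.61)]
scene pt holder []
scene pt bed_pin_mid [(array([396. , 292.4]), 0.58)]
scene pt keeper_post [(array([411.4, 222.8]), 0.58), (array([179.3, 350.1]), 0.37)]
scene pt keeper_pivot [(array([415.1, 259.5]), 0.72)]
top blade [(array([460., 364.]), 0.96), (array([379., 218.]), 0.84), (array([393., 297.]), 0.7)]
top plain_blade [(array([454., 265.]), 0.96)]
top holder [(array([238., 207.]), 0.66)]
top keeper [(array([212., 229.]), 0.67)]
top pt blade [(array([322. , 239.7]), 0.88), (array([378.7, 212.4]), 0.8), (array([460.2, 367.9]), 0.77), (array([395.5, 300.4]), 0.67)]
top pt blade_rib [(array([394.6, 303.4]), 0.88), (array([466. , 370.6]), 0.58)]
top pt blade_seat [(array([383., 192.]), 0.96), (array([461.8, 387.4]), 0.76), (array([323.3, 294.2]), 0.73), (array([411.1, 318.8]), 0.71), (array([301.9, 240.8]), 0.65), (array([246.7, 176.9]), 0.51)]
top pt holder [(array([240.4, 206.6]), 0.64)]
top pt bed_pin_mid [(array([247. , 176.2]), 0.61)]
top pt keeper_post [(array([209.7, 240.7]), 0.67)]
top pt keeper_pivot [(array([215.2, 214.4]), 0.72), (array([240.9, 205.7]), 0.22)]
1.2 [-1.555  0.259 -0.259]
```

View pics/scene0.png

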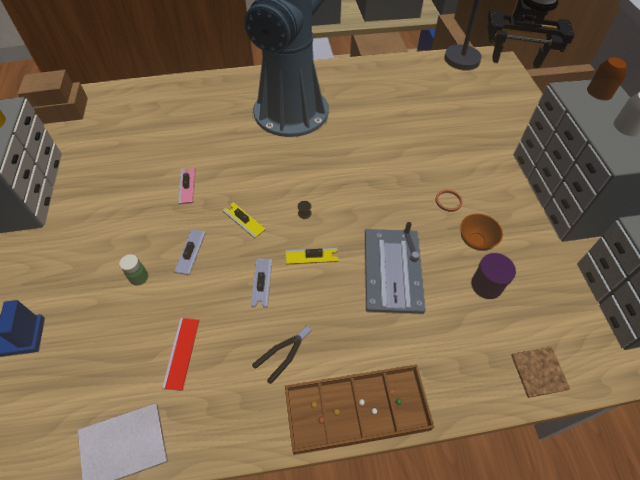

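View pics/top0.png

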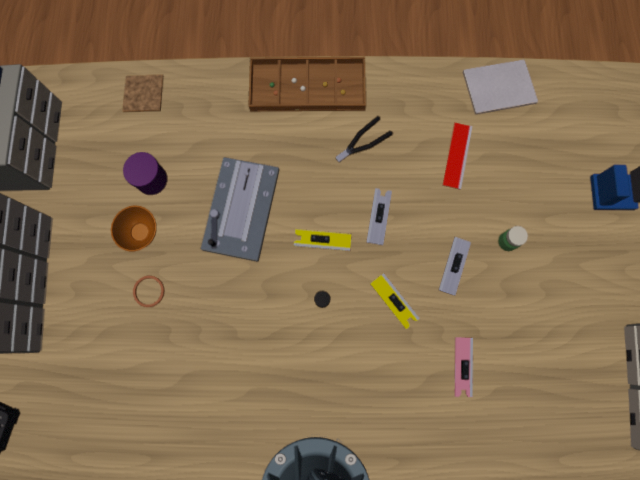

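Steel-coloured candidates in the top picture are (379,218) and (454,265). The yellow ones at (322,239) and (395,300) and the pink one at (465,366) are look-alikes. In the scene picture the blade at (261,282) seems to have the notch at its far end. I'll enlarge to confirm.

```bash
python3 - <<'E'
from h import *
a=cv2.imread('pics/top0.png');b=cv2.imread('pics/scene0.png')
c1=cv2.resize(a[180:300,340:480],(400,343),interpolation=3)
c2=cv2.resize(a[150:265,195:290],(400,484),interpolation=3)
c3=cv2.resize(b[220:315,160:290],(400,292),interpolation=3)
im=np.zeros((600,800,3),np.uint8); im[:292,:400]=c3[:292]; im[292:592,:400]=c1[:300]; im[:484,400:]=c2
cv2.imwrite('pics/crop0.png',im)
E
```

```text
(no output)
```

View pics/crop0.png

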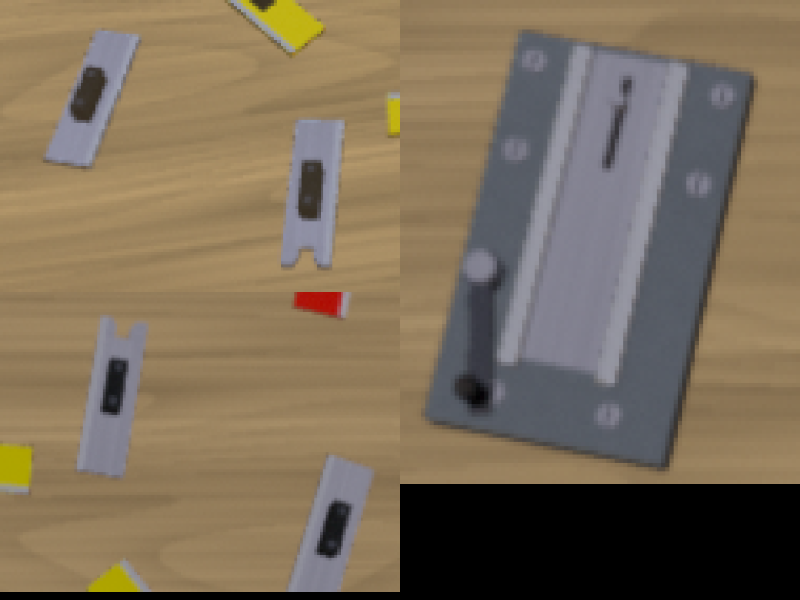

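The crop confirms it: the blade at top (379,218) has the open notch at its far end, and the steel one at (454,265) has a square end. The pin shows as a dark dot near the far end of the slot, and the keeper is open. Next, close views with the wrist camera.

```bash
cat >> h.py <<'E'
from scipy.spatial.transform import Rotation as Ro
np.set_printoptions(precision=4,suppress=True)
def ori(a,flip=1):
    z=np.array([-np.sin(a),np.cos(a),0])*flip; y=np.array([0,0,-1.]); x=np.cross(y,z)
    return Ro.from_matrix(np.c_[x,y,z]).as_rotvec()
E
python3 - <<'E'
from h import *
p=ctrl.camera('top')
print('Rtool',Ro.from_rotvec(ctrl.current_orientation()).as_matrix())
for n,px,z in [('blade',(379,217),.005),('seat',(383,192),.0),('hold',(240.4,206.6),.018),('pin',(247,176),.018),('post',(209.7,240.7),.063),('pivot',(215,214),.03),('plain',(454,265),.005)]:
    print(n,atz(p,px,z),atdepth(p,px))
b=atz(p,(379,217),.005)
for f in (1,-1):
  for a in (0,-.1): print(f,ctrl.ik([b[0],b[1],.25],ori(a,f)))
w=ctrl.camera('wrist'); save(w,'w0'); print(ctrl.current_tool_pos(), -w['R'].T@w['t'], w['R'],w['fx'])
E
```

```text
Rtool [[ 0.9461  0.      0.3238]
 [-0.3238  0.      0.9461]
 [-0.     -1.      0.    ]]
blade [ 0.5634 -0.135   0.005 ] [ 0.5595 -0.1334  0.0216]
seat [ 0.6201 -0.1454  0.    ] [ 0.6201 -0.1453  0.0003]
hold [0.584  0.1598 0.018 ] [0.5843 0.1601 0.0167]
pin [0.6519 0.1477 0.018 ] [0.6492 0.1464 0.0263]
post [0.5017 0.2126 0.063 ] [0.5012 0.2119 0.0659]
pivot [0.5651 0.2112 0.03  ] [0.5642 0.2104 0.0337]
plain [ 0.4597 -0.2911  0.005 ] [ 0.4574 -0.2873  0.0208]
1 [-0.4399  0.181   1.5836  0.      1.377  -2.0107]
1 [-0.4399  0.181   1.5836  0.      1.377  -1.9107]
-1 [-0.4399  0.181   1.5836  0.      1.377   1.1309]
-1 [-0.4399  0.181   1.5836  0.      1.377   1.2309]
[0.1862 0.544  0.2387] [0.1119 0.57   0.3846] [[ 0.3236  0.9462 -0.0002]
 [ 0.9011 -0.3081  0.3051]
 [ 0.2886 -0.0989 -0.9523]] 429.94569010412675
```

View pics/w0.png

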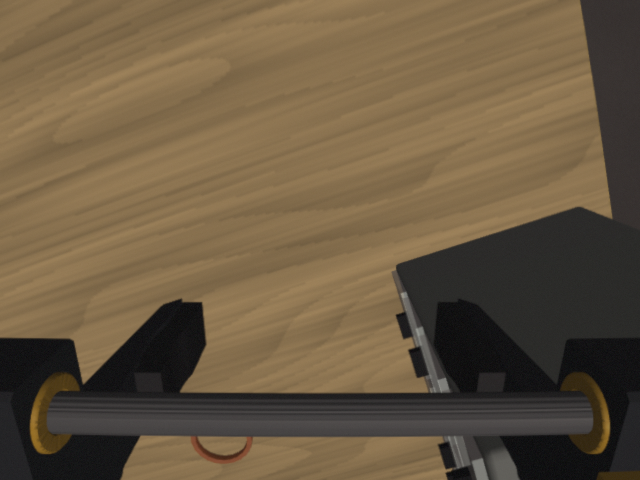

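```bash
python3 - <<'E'
from h import *
def rep(w,ls):
    for l in ls: print(l,[(np.round(d['pixel'],1),round(d['conf'],2)) for d in ctrl.spot_point(l,w)])
a=-.15
ctrl.goto([.60,.155,.24],ori(-.2,-1)); w=ctrl.camera('wrist'); save(w,'w1'); rep(w,['holder','bed_pin_mid','keeper_post','keeper_pivot'])
np.savez('w1.npz',**{k:np.array(v) for k,v in w.items()})
ctrl.goto([.60,-.14,.22],ori(a,-1)); w=ctrl.camera('wrist'); save(w,'w2'); rep(w,['blade','blade_rib','blade_seat'])
np.savez('w2.npz',**{k:np.array(v) for k,v in w.items()})
print(ctrl.current_clock(),ctrl.current_contact_force())
E
```

```text
holder [(array([319. , 204.1]), 0.86)]
bed_pin_mid [(array([317.9, 147.7]), 0.58)]
keeper_post [(array([276.1, 337.9]), 0.87)]
keeper_pivot [(array([263.1, 254.9]), 0.84)]
blade [(array([321.3, 238.3]), 0.94), (array([374.5, 399.4]), 0.6), (array([  6.1, 256.9]), 0.18)]
blade_rib [(array([321.9, 240.6]), 0.92), (array([192.5, 317.6]), 0.63), (array([249.3,  37. ]), 0.28)]
blade_seat [(array([410.5, 429.4]), 0.9), (array([321.5, 186.3]), 0.68), (array([152.8, 310.8]), 0.62)]
4.925 [-0.4311  0.5814 -0.189 ]
```

```bash
python3 -c "
import cv2,numpy as np
cv2.imwrite('pics/w12.png',cv2.resize(np.vstack([cv2.imread('pics/w1.png'),cv2.imread('pics/w2.png')]),(400,600),interpolation=3))"
```

```text
(no output)
```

View pics/w1.png

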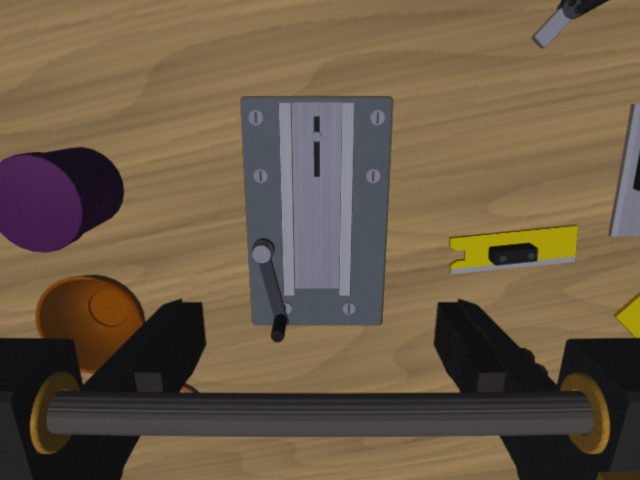

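View pics/w2.png

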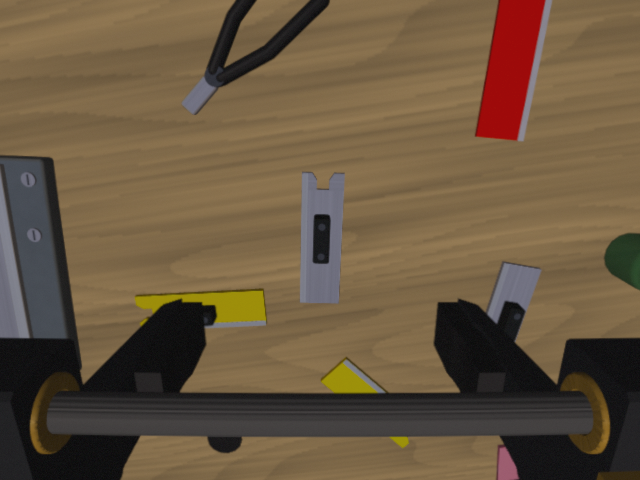

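The blade lies at (322,240) in w2 with its notch up at (322,185). The bed is at (319,204) in w1, the pin at about (317,136), and the keeper post at (278,335). I'll rectify at plane heights for accurate poses.

```bash
cat >> h.py <<'E'
def ortho(p,c,a,z,sx,sy,s=0.0005):
    # columns: local -y to right ; rows: local +x up
    xs=np.arange(sx,-sx,-s); ys=np.arange(sy,-sy,-s)
    X,Y=np.meshgrid(xs,ys,indexing='ij')
    W=np.stack([c[0]+X*np.cos(a)-Y*np.sin(a),c[1]+X*np.sin(a)+Y*np.cos(a),np.full(X.shape,z)],-1).reshape(-1,3)
    uv=proj(p,W).reshape(X.shape+(2,)).astype(np.float32)
    return cv2.remap(p['pixels'],uv[...,0],uv[...,1],cv2.INTER_CUBIC)
def load(n): d=np.load(n); return {k:d[k] for k in d.files}
E
python3 - <<'E'
from h import *
w1=load('w1.npz');w2=load('w2.npz')
print('holder',atz(w1,(319,204.1),.018),'pin base?',atz(w1,(317,136),.031),'post',atz(w1,(276.1,337.9),.063),'pivot',atz(w1,(263.1,254.9),.025))
print('slab corners',[atz(w1,q,.018)[:2] for q in [(241.5,97),(391.5,97),(382,325),(252,325)]])
print('rail',[atz(w1,q,.024)[:2] for q in [(280,102),(353.5,102)]])
print('blade rib',atz(w2,(321.9,240.6),.023))
print('blade corners',[atz(w2,q,.005)[:2] for q in [(302.5,172.5),(344,172.5),(338.5,303),(300.5,303)]])
o=ortho(w1,(.585,.158),-.2,.018,.13,.1); cv2.imwrite('pics/o1.png',o[:,:,::-1])
o=ortho(w2,(.562,-.137),-.15,.005,.08,.05,.0003); cv2.imwrite('pics/o2.png',o[:,:,::-1]); print(o.shape)
E
```

```text
holder [0.5972 0.1571 0.018 ] pin base? [0.6553 0.1471 0.031 ] post [0.5004 0.2138 0.063 ] pivot [0.5633 0.2147 0.025 ]
slab corners [array([0.6972, 0.2015]), array([0.6731, 0.0816]), array([0.4693, 0.1212]), array([0.4939, 0.2435])]
rail [array([0.6869, 0.1711]), array([0.6753, 0.1132])]
blade rib [ 0.5721 -0.1363  0.023 ]
blade corners [array([ 0.6281, -0.1283]), array([ 0.6229, -0.1627]), array([ 0.5044, -0.1419]), array([ 0.5096, -0.1071])]
(534, 334, 3)
```

View pics/o1.png

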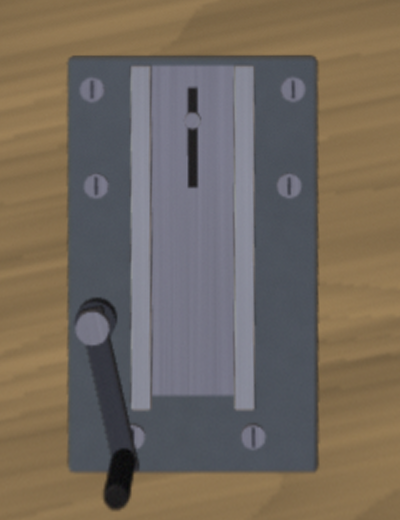

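View pics/o2.png

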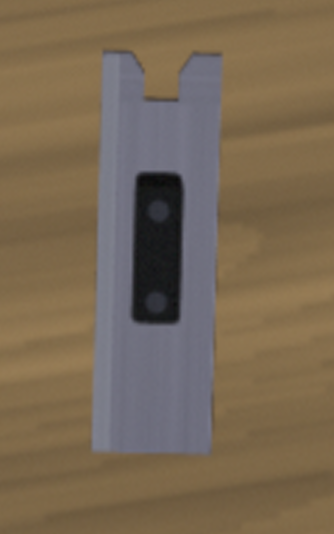

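```bash
cat >> h.py <<'E'
BA=-.199; BO=np.array([.5938,.1600])
def bed(x,y,z): c,s=np.cos(BA),np.sin(BA); return [BO[0]+c*x-s*y,BO[1]+s*x+c*y,z]
def tobed(P): c,s=np.cos(BA),np.sin(BA); d=np.array(P)[:2]-BO; return np.array([c*d[0]+s*d[1],-s*d[0]+c*d[1]])
E
python3 - <<'E'
from h import *
a=-.177; r=[.5714,-.1360]
ctrl.move_gripper(.040)
ctrl.goto([*r,.08],ori(a,-1))
print(ctrl.movel([*r,.009],rate=.08,threshold=8), ctrl.current_tool_pos())
ctrl.move_gripper(0.0)
print('gap',ctrl.current_finger_gap(),ctrl.current_contact_force())
ctrl.movel([*r,.10],rate=.12)
print('gap',ctrl.current_finger_gap(),ctrl.current_contact_force(),ctrl.current_clock())
w=ctrl.camera('wrist'); save(w,'w3')
E
```

```text
False [ 0.5719 -0.1362  0.0095]
gap 0.013681115765617693 [-1.3649  0.5662  2.5635]
gap 0.013484545885279349 [ 0.2517 -0.3066 -1.4834] 8.8333
```

View pics/w3.png

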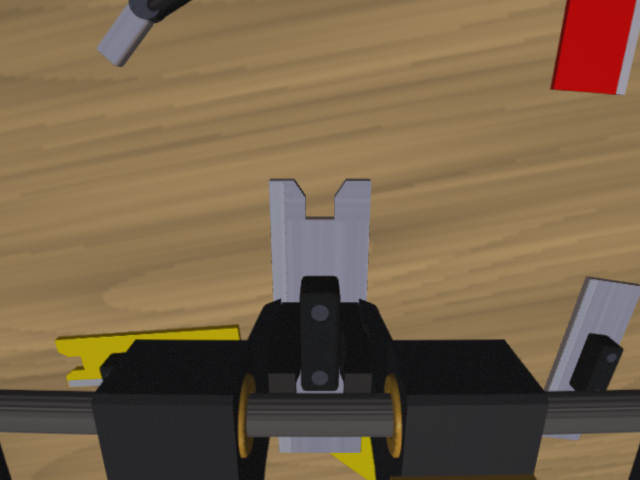

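The blade is held squarely, with the notch at (320,195). Now I'll carry it over the bed and look.

```bash
python3 - <<'E'
from h import *
ctrl.goto(bed(-.005,0,.12),ori(BA,-1))
ctrl.movel(bed(-.005,0,.05),rate=.08)
ctrl.sleep(.2); w=ctrl.camera('wrist'); save(w,'w4'); np.savez('w4.npz',**{k:np.array(v) for k,v in w.items()})
print(ctrl.current_tool_pos(),bed(-.005,0,.05),ctrl.current_contact_force(),ctrl.current_clock())
E
```

```text
[0.5892 0.161  0.0505] [np.float64(0.5888986762144716), np.float64(0.16098844582522953), 0.05] [-0.3641  0.1898 -0.4665] 11.3
```

View pics/w4.png

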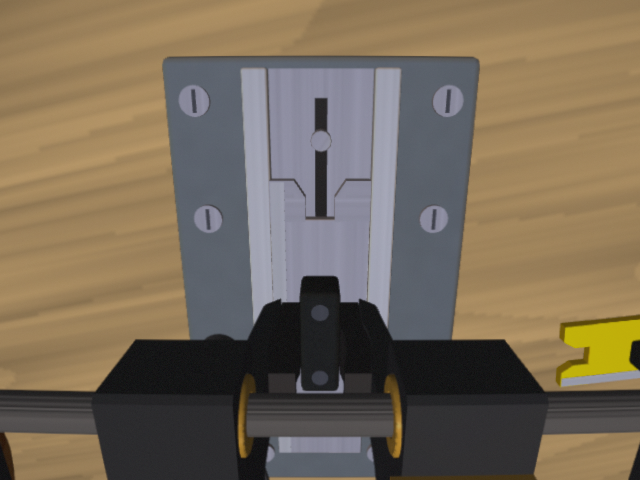

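The blade sits centred over the channel: pin top at (321,141), notch bottom at (320,217). I'll measure, then lower it.

```bash
python3 - <<'E'
from h import *
w=load('w4.npz')
print('pin',tobed(atz(w,(320.5,141),.031)),'notchbottom',tobed(atz(w,(320,217.5),.046)))
print('rails top inner',tobed(atz(w,(267,70),.024)),tobed(atz(w,(375,70),.024)), 'outer',tobed(atz(w,(241.5,70),.024)),tobed(atz(w,(400.5,70),.024)))
print('notch corners',tobed(atz(w,(270.5,180),.046)),tobed(atz(w,(370.5,180),.046)))
r=ctrl.movel(bed(-.005,0,.022),rate=.02,threshold=4); print(r,ctrl.current_tool_pos(),ctrl.current_contact_force(),ctrl.current_clock())
E
```

```text
pin [0.0623 0.0002] notchbottom [0.0364 0.0004]
rails top inner [0.088  0.0204] [ 0.088  -0.0203] outer [0.088 0.03 ] [ 0.0881 -0.0299]
notch corners [0.05   0.0179] [ 0.05   -0.0173]
True [0.5888 0.161  0.0273] [-1.1447 -0.1247  4.3977] 12.3417
```

```bash
python3 - <<'E'
from h import *
ctrl.move_gripper(.026); ctrl.sleep(.2)
f0=np.array(ctrl.current_contact_force()); print('free',f0)
ctrl.movel(bed(-.005,0,.0275),rate=.02)
w=ctrl.camera('wrist'); save(w,'w5')
ctrl.move_gripper(0); ctrl.sleep(.2)
print(ctrl.current_finger_gap(),ctrl.current_tool_pos(),ctrl.current_contact_force())
r=ctrl.movel(bed(.008,0,.0275),rate=.02,threshold=5)
print(r,tobed(ctrl.current_tool_pos()),ctrl.current_tool_pos()[2],ctrl.current_contact_force(),ctrl.current_clock())
E
```

```text
free [ 0.2844 -0.4469 -0.6649]
0.013383088927159757 [0.5888 0.161  0.0275] [-0.5977  0.3221  0.3039]
False [ 0.0083 -0.    ] 0.027494552949437014 [ 0.2599  0.4747 -0.1741] 14.5583
```

View pics/w5.png

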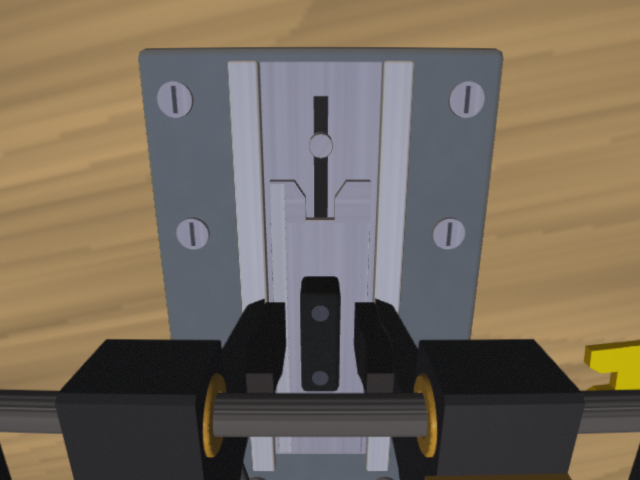

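The blade lies flat and centred, the force is near zero, and about 9 mm remains. Now a slow approach by feel.

```bash
python3 - <<'E'
from h import *
u=np.array([np.cos(BA),np.sin(BA)])
r=ctrl.movel(bed(.024,0,.0275),rate=.004,threshold=6)
for i in range(4):
    f=np.array(ctrl.current_contact_force()); print(r,tobed(ctrl.current_tool_pos()),f,f[:2]@u,ctrl.current_clock()); ctrl.sleep(.1)
w=ctrl.camera('wrist'); save(w,'w6')
np.savez('w6.npz',**{k:np.array(v) for k,v in w.items()})
E
```

```text
True [ 0.0181 -0.    ] [-0.0682  0.5912  4.5254] -0.18371332904381502 17.0333
True [ 0.0181 -0.    ] [ 1.2487 -0.0165  5.5698] 1.2273003874164221 17.1333
True [0.0181 0.    ] [ 0.6139 -0.5334  5.5208] 0.7072128763540921 17.2333
True [ 0.0181 -0.    ] [ 0.0985 -0.3342  5.887 ] 0.16257705427221159 17.3333
```

View pics/w6.png

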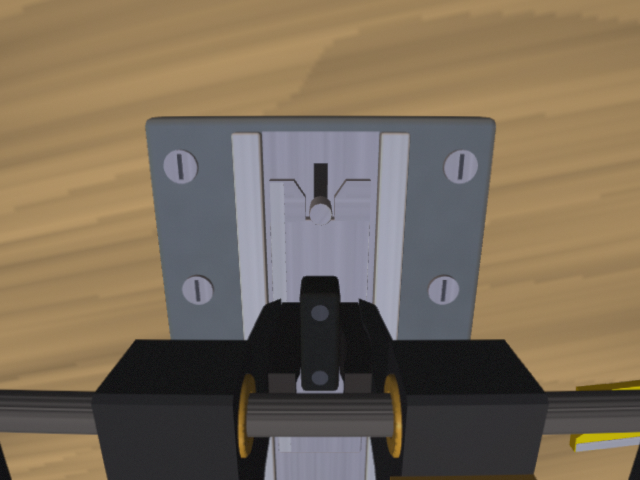

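```bash
python3 - <<'E'
from h import *
u=np.array([np.cos(BA),np.sin(BA)])
print(ctrl.current_tool_pos(),Ro.from_rotvec(ctrl.current_orientation()).as_matrix(),ctrl.current_torque())
fs=[ctrl.current_contact_force() for i in range(8)]; print(np.mean(fs,0),ctrl.current_clock())
w=load('w6.npz'); print('pin',tobed(atz(w,(320,211),.031)),'nb',tobed(atz(w,(320,218),.023)))
im=cv2.imread('pics/w6.png'); cv2.imwrite('pics/c6.png',cv2.resize(im[150:260,240:400],(800,550),interpolation=3))
E
```

```text
[0.6116 0.1564 0.0275] [[-0.9803 -0.0042 -0.1976]
 [ 0.1976 -0.0001 -0.9803]
 [ 0.0041 -1.      0.0009]] [ 0.0066  0.13   -0.0445]
[-0.1422 -0.4512  5.2421] 17.4833
pin [0.0635 0.0003] nb [0.059  0.0003]
```

View pics/c6.png

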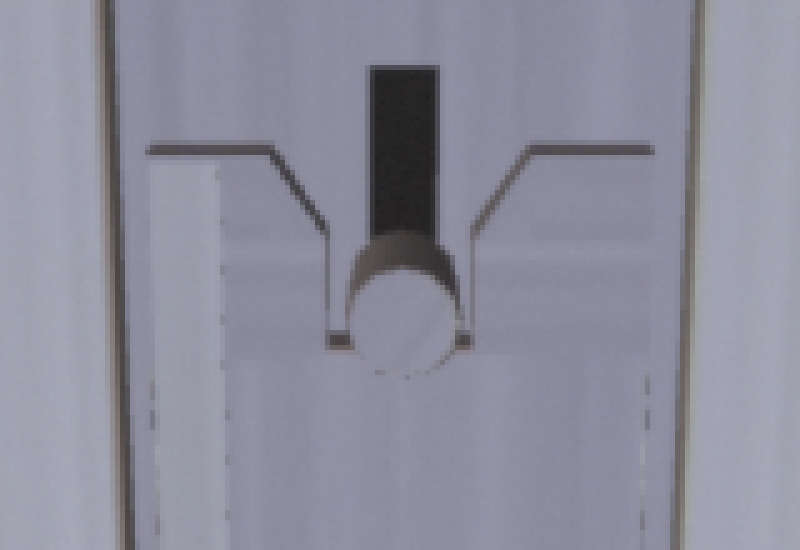

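The stop came from vertical load: the tool had tilted 4 mrad and was pressing the blade's nose on the bed. There was no pin force, and the notch is about 0.5 mm short of the pin. I'll release, regrip to relax it, and continue.

```bash
python3 - <<'E'
from h import *
u=np.array([np.cos(BA),np.sin(BA)])
def st(s):
    f=np.mean([ctrl.current_contact_force() for i in range(3)],0)
    print(s,tobed(ctrl.current_tool_pos()),ctrl.current_tool_pos()[2],f,'along',f[:2]@u,'tilt',Ro.from_rotvec(ctrl.current_orientation()).as_matrix()[:,1],ctrl.current_clock())
st('before')
ctrl.move_gripper(.026); ctrl.sleep(.2); st('open')
ctrl.movel(bed(.018,0,.0278),rate=.02,attitude=ori(BA,-1)); ctrl.sleep(.1); st('reset')
ctrl.move_gripper(0); ctrl.sleep(.2); st('grip')
r=ctrl.movel(bed(.023,0,.0278),rate=.003,threshold=5)
print(r)
for i in range(2): st('after')
E
```

```text
before [ 0.0181 -0.    ] 0.027451421906187934 [-0.1422 -0.4512  5.2421] along -0.050226419368753605 tilt [-0.0042 -0.0001 -1.    ] 17.4833
open [ 0.0169 -0.0003] 0.026307792980504428 [-0.7407 -0.129  -0.0725] along -0.7006286400815896 tilt [-0.007  -0.0002 -1.    ] 18.0667
reset [0.018 0.   ] 0.027900121074911983 [-0.4085 -0.4234  0.4168] along -0.31668494926947605 tilt [ 0.0002  0.     -1.    ] 18.4167
grip [ 0.018 -0.   ] 0.02779924467696091 [0.2299 0.4126 0.5905] along 0.14375433917894626 tilt [-0.0001 -0.     -1.    ] 18.95
True
after [ 0.018 -0.   ] 0.027787122368509234 [ 0.101  -0.3046  4.0837] along 0.15926085158461747 tilt [-0.0015  0.0001 -1.    ] 19.5083
after [ 0.018 -0.   ] 0.027787122368509234 [ 0.101  -0.3046  4.0837] along 0.15926085158461747 tilt [-0.0015  0.0001 -1.    ] 19.5083
```

Both stops came at the same x (0.018), so the pin contact is probably real. The hold after a threshold stop then sags, which unloads the pin. I'll push in small commanded steps without the threshold instead, reading the force each time.

```bash
python3 - <<'E'
from h import *
u=np.array([np.cos(BA),np.sin(BA)])
def rd():
    F=[]
    for i in range(4): F.append(ctrl.current_contact_force()); ctrl.sleep(.03)
    f=np.mean(F,0); return f[:2]@u,f
ctrl.movel(bed(.0175,0,.0278),rate=.01,attitude=ori(BA,-1)); ctrl.sleep(.15)
a0,f0=rd(); print('base',tobed(ctrl.current_tool_pos()),a0,f0)
x=.0175
while x<.0215:
    x+=.0002
    ctrl.movel(bed(x,0,.0278),rate=.005,attitude=ori(BA,-1)); ctrl.sleep(.05)
    a,f=rd(); print('%.4f'%x,tobed(ctrl.current_tool_pos()),'%.2f'%a,f,ctrl.current_tool_pos()[2])
    if a<-5 or np.abs(f).max()>12: break
ctrl.sleep(.3); print(rd(),ctrl.current_clock())
E
```

```text
base [0.0176 0.    ] 0.9627295207618529 [1.0867 0.5186 1.4176]
0.0177 [0.0177 0.    ] 0.42 [0.4804 0.2455 1.4914] 0.02780883634222777
0.0179 [0.0176 0.    ] -2.15 [-2.1578  0.1767  3.0505] 0.027804278525607844
0.0181 [0.0177 0.    ] -3.38 [-3.3864  0.3035  5.4502] 0.0277687698523208
0.0183 [0.018  0.0001] -3.79 [-3.7398  0.6387  5.2314] 0.027774725499720834
0.0185 [0.018 0.   ] -4.69 [-4.6527  0.6398  5.9331] 0.027780934953842498
0.0187 [0.018 0.   ] -5.16 [-5.1423  0.6129  6.8491] 0.02776838977803225
(np.float64(-4.919069744885248), array([-4.8697,  0.7361,  5.9077])) 23.0833
```

Real pin contact: force builds while x stays blocked at 0.018. Some of it is bed friction, so I'll go up to about 8 N and hold.

```bash
python3 - <<'E'
from h import *
u=np.array([np.cos(BA),np.sin(BA)])
def rd():
    F=[]
    for i in range(4): F.append(ctrl.current_contact_force()); ctrl.sleep(.03)
    f=np.mean(F,0); return f[:2]@u,f
x=.0187
while x<.022:
    x+=.0003
    ctrl.movel(bed(x,0,.0279),rate=.005,attitude=ori(BA,-1)); ctrl.sleep(.05)
    a,f=rd(); print('%.4f'%x,tobed(ctrl.current_tool_pos()),'%.2f'%a,f)
    if a<-8 or np.abs(f).max()>14: break
ctrl.sleep(.4); print(rd(),ctrl.current_clock())
w=ctrl.camera('wrist'); save(w,'w7')
ctrl.move_gripper(.026); ctrl.sleep(.2); print('rel',rd(),ctrl.current_tool_pos())
w=ctrl.camera('wrist'); save(w,'w8')
a=cv2.imread('pics/w7.png')[150:260,240:400];b=cv2.imread('pics/w8.png')[150:260,240:400]
cv2.imwrite('pics/c78.png',cv2.resize(np.hstack([a,b]),(800,275),interpolation=3))
E
```

```text
0.0190 [0.0181 0.    ] -5.27 [-5.2036  0.8434  6.2411]
0.0193 [0.0181 0.    ] -7.08 [-7.0258  0.9756  7.3814]
0.0196 [0.0182 0.    ] -7.61 [-7.4783  1.4342  8.3916]
0.0199 [ 0.0182 -0.    ] -8.49 [-8.4318  1.1162  8.681 ]
(np.float64(-8.832456860796498), array([-8.7486,  1.2975,  9.6188])) 25.35
rel (np.float64(-0.08185561508433116), array([-0.172 , -0.4386, -0.0316])) [0.6134 0.1561 0.0279]
```

View pics/c78.png

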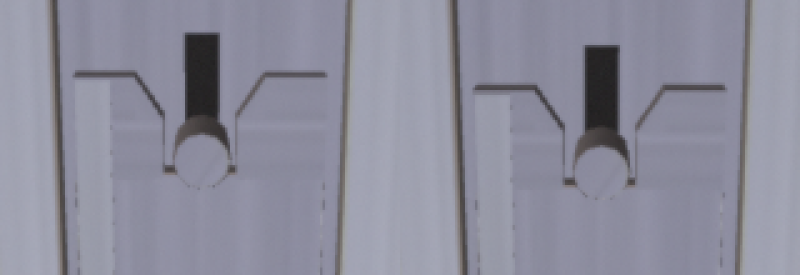

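The pin stays snug in the notch bottom after release, with about 8.8 N at the tool before letting go. Next, lift off and sweep the keeper post with closed fingers at z = 46 mm, above the rib top at 41 mm.

```bash
cat >> h.py <<'E'
PV=np.array([-.036,.048])
def kp(th,gap,z=.046):
    p=PV+.064*np.array([-np.cos(th),-np.sin(th)])-gap*np.array([np.sin(th),-np.cos(th)])
    return bed(p[0],p[1],z)
E
python3 - <<'E'
from h import *
p=ctrl.current_tool_pos(); ctrl.movel([p[0],p[1],.11],rate=.1)
ctrl.move_gripper(0)
w=ctrl.camera('top'); save(w,'t2')
ctrl.goto(kp(.1,.036,.11),ori(BA+.15,-1))
w=ctrl.camera('wrist'); save(w,'w9')
print([(d['pixel'],d['conf'],tobed(atz(w,d['pixel'],.063))) for d in ctrl.spot_point('keeper_post',w)], ctrl.current_finger_gap(),ctrl.current_clock())
E
```

```text
[([407.4, 287.0], 0.83, array([-0.1014,  0.0349]))] 0.00042159786961211106 28.45
```

View pics/w9.png

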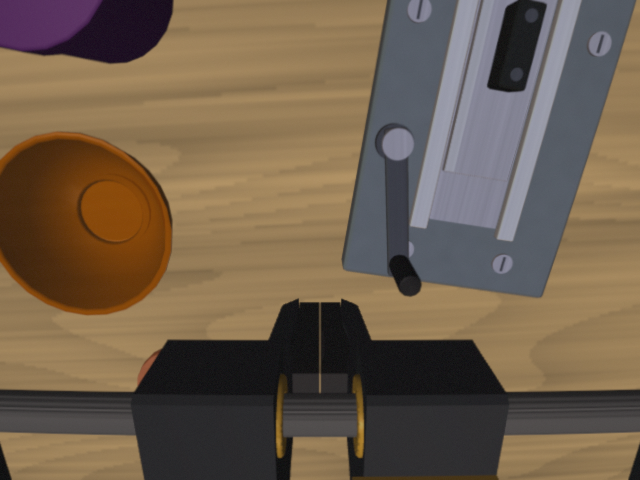

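Post confirmed at (408,287), bed (-101, 35) mm, so the keeper is at about 0.2 rad. The fingers are clear of the bowl and bangle. Sweeping now.

```bash
python3 - <<'E'
from h import *
print(ctrl.movel(kp(.1,.036),rate=.08,threshold=8))
for th in np.r_[np.arange(.2,1.5,.13)]:
    ctrl.movel(kp(th,.0235),rate=.04,attitude=ori(BA+th,-1))
    print('%.2f'%th,np.array(ctrl.current_contact_force()),tobed(ctrl.current_tool_pos()))
print(ctrl.current_clock())
w=ctrl.camera('scene'); save(w,'s3')
E
python3 -c "
import cv2
a=cv2.imread('pics/s3.png')[190:330,330:460];cv2.imwrite('pics/s3c.png',cv2.resize(a,None,fx=4,fy=4,interpolation=3))"
```

```text
False
0.20 [ 0.4454  0.1526 -0.9927] [-0.1032  0.0583]
0.33 [ 0.6745 -0.2404  0.1585] [-0.1041  0.0496]
0.46 [-0.0861 -0.081  -0.1902] [-0.1037  0.0408]
0.59 [-0.3308 -0.8001 -0.109 ] [-0.1022  0.0321]
0.72 [-1.1533  0.2986 -0.4566] [-0.0996  0.0236]
0.85 [-0.5855 -0.4439  0.0843] [-0.0959  0.0156]
0.98 [-0.4073  0.1649  0.3899] [-0.0912  0.0081]
1.11 [-0.2169  0.0463 -0.3107] [-0.0856  0.0012]
1.24 [0.5484 0.4209 0.6093] [-0.0791 -0.0048]
1.37 [ 0.2466  0.0182 -0.3645] [-0.0719 -0.0099]
33.4
```

View pics/s3c.png

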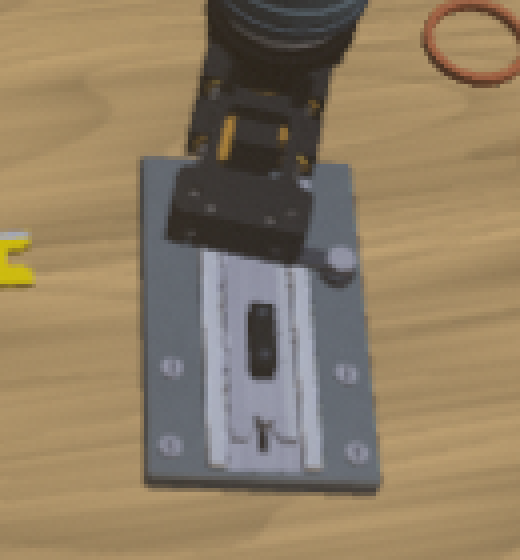

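The keeper is following and now lies across the channel. Finish to the stop by feel.

```bash
python3 - <<'E'
from h import *
ctrl.movel(kp(1.45,.0235),rate=.03,attitude=ori(BA+1.45,-1))
ctrl.movel(kp(1.5,.0235),rate=.03,attitude=ori(BA+1.5,-1))
e=np.array(kp(1.55,.0235))
r=ctrl.movel(list(e+.016*np.array([np.cos(BA),np.sin(BA),0])),rate=.012,attitude=ori(BA+1.55,-1),threshold=5)
print(r,tobed(ctrl.current_tool_pos()),tobed(e),ctrl.current_contact_force(),ctrl.current_clock())
w=ctrl.camera('wrist'); save(w,'w10')
E
```

```text
True [-0.0582 -0.015 ] [-0.0608 -0.0155] [-0.2794 -0.0607  0.6875] 34.8333
```

View pics/w10.png

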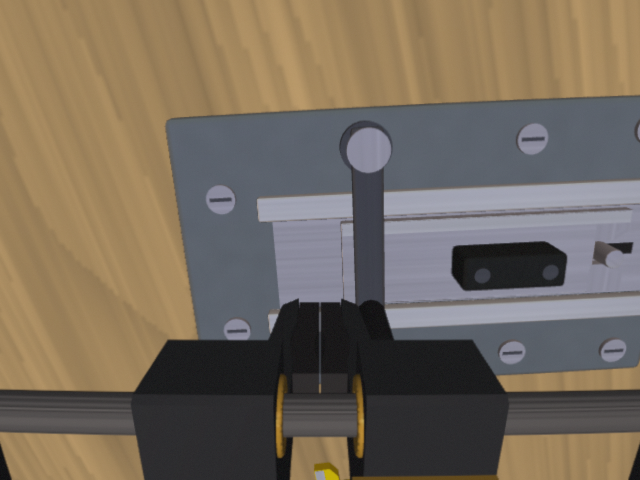

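```bash
python3 - <<'E'
from h import *
u=np.array([np.cos(BA),np.sin(BA),0])
p=np.array(ctrl.current_tool_pos()); ctrl.movel(list(p-.02*u),rate=.06)
p=np.array(ctrl.current_tool_pos()); ctrl.movel([p[0],p[1],.13],rate=.12)
ctrl.goto(bed(.03,.0,.24),ori(BA,-1)); ctrl.sleep(.2)
w=ctrl.camera('wrist'); save(w,'w11'); np.savez('w11.npz',**{k:np.array(v) for k,v in w.items()})
for l,z in [('keeper_post',.063),('keeper_pivot',.034)]: print(l,[(np.round(d['pixel'],1),d['conf'],tobed(atz(w,d['pixel'],z))) for d in ctrl.spot_point(l,w)])
print(ctrl.current_clock(),ctrl.current_contact_force())
o=ortho(w,BO,BA,.0275,.12,.07,.0004); cv2.imwrite('pics/o11.png',o[:,:,::-1])
E
```

```text
keeper_post [(array([337.5, 291.8]), 0.73, array([-0.0362, -0.0144]))]
keeper_pivot [(array([265.3, 277.6]), 0.85, array([-0.0357,  0.0481]))]
37.9083 [-0.3399 -0.2078  0.4906]
```

View pics/o11.png

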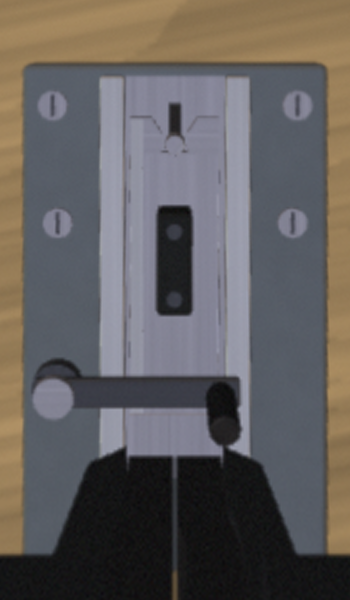

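View pics/w11.png

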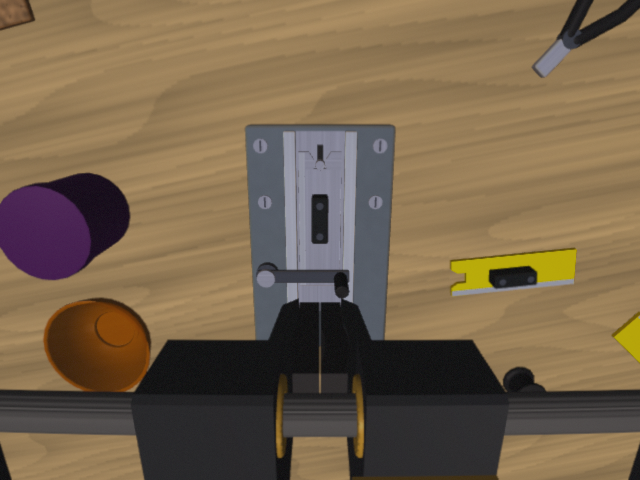

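The bar's edge is level across the bed in the rectified view (θ ≈ 1.57), the pin sits in the notch bottom at (175,143), and the gripper is clear. Handing in.

```bash
python3 - <<'E'
from h import *
w=load('w11.npz'); print('pin',tobed(atz(w,(320,165),.031)))
print(ctrl.current_clock(),ctrl.sign_off())
E
```

```text
pin [ 0.0625 -0.    ]
the job is handed in; nothing more can be done
37.9083 None
```

The notched blade is in the bed, home on the pin, and the keeper is closed across it. I handed the job in at 37.9 s; sign-off gives no verdict.

- **Blade:** I took the steel blade with the notch, laid it flat in the channel, released and regripped it, then slid it slowly onto the pin. The final push was in small steps up to 8.8 N along the bed, measured at the wrist. Part of that is bed friction. I held it about 0.4 s and released.
- **Keeper:** I swept it from about 0.2 rad to its stop by pushing the post with closed fingers.
- **Last checks:** The pin is still in the bottom of the notch. The bar is square across the bed, at about 1.57 rad. The gripper is clear and the wrist force is near zero. The tin, bowl, spool and pliers look untouched in the last picture. I saw no contact with anything else, but I did not measure the bench items again.
- **What disagreed:** Two force-triggered stops on the way in showed mostly vertical load. The arm sags after such a stop, so I repeated the push without that trigger, reading the force at each step. The network placed the keeper post about 4 mm nearer the pivot than its 66 mm radius allows, but the bar's angle agrees with closed.

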